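Make room in the heat-sink tote

TASK

Make room in the parts tote for the long finned heat sink: slide the tote's divider towards the short heat sink until the other compartment is long enough, without pushing the short one about. Then lay the long finned heat sink from the rubber mat in that longer compartment, flat, fins up and lengthwise, setting it down rather than dropping it.

Things in the scene. Friction and masses are not known exactly. Their poses are not given: they have to be found in the camera images.
- tote: Grey plastic open tote standing fixed on the bench, outside 382 x 152 mm, 45 mm high; inside 370 (its x) x 140 mm (its y), walls 6 mm, floor 6 mm thick. Origin: centre of its underside; x runs along its length, towards the end where the short heat sink lies; z up.
- divider (a joint): Black plastic divider across the tote that slides along the tote's x and stays where it is left (about 2 N of friction, no latch; it cannot be lifted out). Value: position of the divider's middle plane along the tote's x from the tote's centre, m; it grows towards the short heat sink. The panel is 6 mm thick. It starts near the middle or on the robot's side of it, leaving too little room for the long heat sink.
- divider_tab (a point): Centre of the divider's upright grip tab, 72 mm above the tote's underside. The tab is 10 mm thick along the tote's x, 50 mm wide along the tote's y, and stands from 51 to 90 mm above the bench, on a 10 mm wide cross bar (42 to 51 mm above the bench) that rests on the rims. Axes as the tote's; it moves with the divider.
- long_sink_mid (a point): Centre (half-way up) of the long finned aluminium heat sink, 200 mm (its x) x 40 mm (its y) x 30 mm high, six fins along its length on top, about 0.3 kg. It lies flat, fins up, on a black rubber mat 2 mm thick, beside a 120 mm finned heat sink and a plain square-cornered aluminium tube, 200 x 40 x 30 mm, without fins. It can be gripped across its 40 mm width.
- short_sink_mid (a point): Centre (half-way up) of the short finned heat sink, 60 mm (its x) x 40 x 30 mm high, about 0.1 kg, lying loose on the tote's floor near the tote's +x end. It stays where it is.
Things that resemble listed ones, but are neither listed nor needed, are in the scene too. What is shaped like the part that bears long_sink_mid but green or purple is not meant. What is shaped like the part that bears short_sink_mid but red or turquoise is not meant.

How it is judged:
On the way, in this order (a step that is already met when the one before it is completed fails the run):
1. the divider has been slid far enough towards the short heat sink (value of joint divider above 0.018 m), for 0.2 s.
2. the long heat sink lies in the longer compartment (x of long_sink_mid in the frame of divider_tab below -0.095 m and x of long_sink_mid in the frame of tote above -0.095 m and y of long_sink_mid in the frame of tote between -0.055 and 0.055 m and z of long_sink_mid in the frame of tote below 0.028 m and angle between long_sink_mid's own z axis and vertical below 0.1 rad and angle between the x axis of long_sink_mid and the x axis of tote, either way round below 0.18 rad), for 0.2 s.
At the end, for the whole second after the job is handed in: The divider stands 18 mm or more past the tote's centre towards the short heat sink. The long one lies at rest on the tote's floor in the other compartment, fins up, flat within 6 and lengthwise within 10 degrees. The short one lies flat in its own compartment (all of step 2 and value of joint divider above 0.018 m and linear speed of long_sink below 0.03 m/s and x of short_sink_mid in the frame of divider_tab above 0.03 m and z of short_sink_mid in the frame of tote below 0.028 m and angle between short_sink_mid's own z axis and vertical below 0.1 rad); the robot touches nothing.
It fails at once if the short heat sink is pushed more than 15 mm from its place (distance of short_sink_mid from where it was at the start of the episode above 0.015 m).
It fails at once if the long heat sink is dropped (falls free faster than 0.8 m/s, about 30 mm) (contact force between long_sink and the fingers below 0.1 N and linear speed of long_sink above 0.8 m/s).
It also fails if it takes over 51 s, if anything falls off the work surface, if the arm or the gripper's body presses on something with over 40 N, if the wrist force passes 120 N, or if a joint passes its speed limit or range.

ROBOT

A 7-joint arm with a two-finger parallel gripper is mounted at the origin on the work surface. World frame = base frame: x ahead of the robot, y to its left, z up, the work surface at z = 0. Lengths are in m, angles in rad, forces in N, time in s.
With the tool pointing down it reaches from about 0.4 to 0.925 m from the base axis. Payload 5.6 kg.
Tool frame: the origin (TCP) lies midway between the tips of the shut fingers; the grasp point (between the pads) lies 19 mm behind it; z points along the fingers, y is the line along which they close (so a half turn about z gives the same grasp; the last joint's range is limited). The gripper opens to 85 mm and grips with 20 to 120 N. Pads are 22 mm wide; open, the fingers measure 114 mm over their backs; the gripper's body (76 mm by 85 mm) begins 54 mm behind the grasp point. The pads swing forward as they close: fully open they stand 13 mm farther back than shut.
Start: joints at [1.212, 0.468, -0.012, 1.603, 0.006, 1.071, -0.056], TCP at [0.202, -0.618, 0.231] pointing down, gripper open.
Joint ranges: [-2.53, 2.53], [-0.31, 2.02], [-1.57, 1.55], [0.28, 2.44], [-1.29, 4.43], [0.15, 1.84], [-2.92, 2.92]. Speed limits (rad/s): [2.57, 2.57, 3.14, 3.14, 3.14, 3.14, 3.14].

INTERFACE

Orientations are given as a unit quaternion [w, x, y, z].
In Python, from workcell import env gives the robot as it stands.
- The arm moves only by the tool arm_command, never from a script. Its argument "moves" is text: rows parted by semicolons, each of 7 numbers parted by spaces: the shift along the tool's x, y, z normalised to -1 to 1, where 1 is 80 mm, then the turn, a rotation vector about the tool's x, y, z normalised to -1 to 1, where 1 is 45 degrees, then the gripper's target within -1 to 1 (shut at 1, half-way at 0, fully open at -1). In form: dx dy dz wx wy wz fingers; .... A call has 1 to 10 rows; each row is the pose to reach, as a shift and turn from the pose commanded when the call began, along the tool's axes at that moment; what a row does not reach only later rows make up. A row lasts 1/8 s, in which the tool goes at most 62.5 mm and 10.7 degrees, less where a joint would pass 70% of its speed; a pose out of reach is approached as far as the arm can. A call with a number of a shift or a turn outside -1 to 1 is refused whole. A call with a gripper value outside its range is refused whole. The fingers move at their own pace and stop on an object; the grip force is fixed at half the most. Time passes only in rows, so rows that repeat a pose let the fingers close. It gives the time, the measured TCP pose, the force, the opening and the grip force at its end, in the units of the state.
- env.get_state(): the state, without advancing time (a new reading comes with each control period).
- env.snapshot(name): name is "side" or "top" or "wrist"; returns a dict with "color" (384x512x3 uint8, red, green, blue), "intrinsics" (3x3 intrinsics, pixels), "world_from_camera" (4x4, takes a point from camera to world coordinates). Camera axes: x right, y up, looking along -z (the intrinsics and any distortion apply to the point x, -y, -z); pixel columns grow to the right and rows downward; lengths in m; the calibration is good to about 2 mm. A picture is of the moment at which its call begins. There is no depth.
- env.close_job(): hands the job in; it is judged then, once.
Trained networks look in the newest picture that a camera, given by its name, has taken for a name from the list of things; names that differ only in an ending like _2 or _b are one class to them, and where a whole thing is asked for, a point or a joint stands for the part that bears it (a point fixed in the world has none). Each returns a list of dicts, best first, with "p" (0 to 1); they miss things now and then, are a little off and sometimes report something else, mostly with a low value. They report only what shows in the picture. A call takes as long as a camera call. They do not tell look-alikes from the thing itself.
- env.regions_of(camera, thing): "region" (384x512 bool, what is visible of it) and "bbox" ([left, top, width, height] in pixels, round what is visible of it).
The state is a dict: "clock": time; "q": joint angles; "qvel": joint speeds; "joint_torque": joint torques, N m; "tool_pos": TCP position; "orientation": TCP orientation; "wrist_force": force on the tool from outside, world axes, zero at the start; "wrist_torque": the same for the moment, N m; "gripper_width": finger opening in m; "grasp_force": force on a finger pad.
Only numpy, scipy, OpenCV 4.12 (cv2) and the standard library are available. Lean on these libraries where they do the work, as an engineer would, in place of code of your own. Each camera call takes 0.05 s, during which the arm holds its last target. There are 200 camera calls.

## Working session

There is one attempt and no reset: what is moved stays moved. The work goes in short steps, Python scripts to look and compute and a tool call to move; the robot and the scene stay as the last step left them, time stands still between calls to the robot, and variables do not carry over. Pictures are saved under pics/ and viewed, at most 10 in all, crops included, and the job is handed in when it is done.

Besides the shell and the picture viewer there is one more tool, called after "Emit:" by a JSON object that holds its "method" and its "body". arm_command: Moves the arm, as the interface text tells. Scaled input: -1 to 1 covers 80 mm each way for a shift and 45 degrees each way for a turn. Its arguments: {"type":"object","properties":{"moves":{"type":"string"}},"required":["moves"]}

```bash
mkdir -p pics; ls
cat > h.py <<'E'
import numpy as np, cv2
from workcell import env
def snap(n,f=None):
    s=env.snapshot(n)
    if f: cv2.imwrite(f'pics/{f}.png',s['color'][:,:,::-1])
    return s
def ray(s,u,v,z):
    K=s['intrinsics'];T=s['world_from_camera']
    d=T[:3,:3]@np.array([(u-K[0,2])/K[0,0],-(v-K[1,2])/K[1,1],-1]);o=T[:3,3]
    return o+d*(z-o[2])/d[2]
def rect(s,region,z):
    c=max(cv2.findContours(region.astype(np.uint8),0,2)[0],key=cv2.contourArea)[:,0]
    w=np.array([ray(s,u,v,z)[:2] for u,v in c],np.float32)
    return cv2.minAreaRect(w)
E
python3 - <<'E'
from h import *
st=env.get_state();print(st)
s=snap('top','top1');a=snap('side','side1')
print(s['intrinsics'],s['world_from_camera'])
cv2.imwrite('pics/both.png',cv2.resize(np.hstack([s['color'],a['color']])[:,:,::-1],(800,300)))
for n,z in [('tote',.045),('divider_tab',.09),('divider',.09),('long_sink_mid',.032),('short_sink_mid',.036)]:
    for r in env.regions_of('top',n): print(n,round(r['p'],2),r['bbox'],rect(s,r['region'],z))
E
```

```text
pics
{'clock': 0.0, 'q': array([ 1.21204039,  0.46838464, -0.01161404,  1.6036143 ,  0.00600453,
        1.07138314, -0.05631226]), 'qvel': array([ 0.00079508, -0.00176529, -0.00072761,  0.00064517, -0.00107278,
       -0.00128124,  0.00083034]), 'joint_torque': array([-7.15647711e-04, -5.32387555e+01,  2.14128778e-02, -2.51304567e+01,
        1.14915910e-02,  7.88280449e-03, -2.82500832e-05]), 'tool_pos': array([ 0.20161831, -0.61736371,  0.23033734]), 'orientation': array([-8.54867340e-04,  9.87567796e-01,  1.57191216e-01, -1.97740124e-04]), 'wrist_force': array([-0.50084933, -0.16029088,  0.3395313 ]), 'wrist_torque': array([-1.42307435e-05,  2.31228738e-02, -6.15750045e-02]), 'grasp_force': 0.0, 'gripper_width': 0.08537219891394}
[[376.37279207   0.         248.71727807]
 [  0.         376.37279207 195.94770783]
 [  0.           0.           1.        ]] [[ 0.02470025  0.98257272 -0.18423017  0.33191423]
 [-0.99924977  0.02976524  0.02477768  0.08312044]
 [ 0.02982953  0.18347994  0.98257077  1.31454116]
 [ 0.          0.          0.          1.        ]]
tote 0.96 [297.1, 146.9,
[... 786 characters left out ...]
66, 0.5120940804481506), (0.20246461033821106, 0.04032662510871887), 85.4866714477539)
long_sink_mid 0.62 [155.8, 171.3, 13.1, 54.0] ((0.5560465455055237, 0.34373340010643005), (0.20169050991535187, 0.04863859713077545), 5.018775463104248)
short_sink_mid 0.8 [315.9, 154.2, 15.7, 18.8] ((0.6967023611068726, -0.2105858325958252), (0.0630728006362915, 0.04484470561146736), 6.102786064147949)
short_sink_mid 0.68 [267.8, 136.6, 14.6, 15.5] ((0.7633473873138428, -0.030424460768699646), (0.06240728870034218, 0.05156170576810837), 64.2688217163086)
short_sink_mid 0.54 [369.3, 171.6, 19.2, 17.1] ((0.6480559706687927, -0.4019802212715149), (0.061500173062086105, 0.0465659499168396), 59.27617645263672)
```

View pics/top1.png

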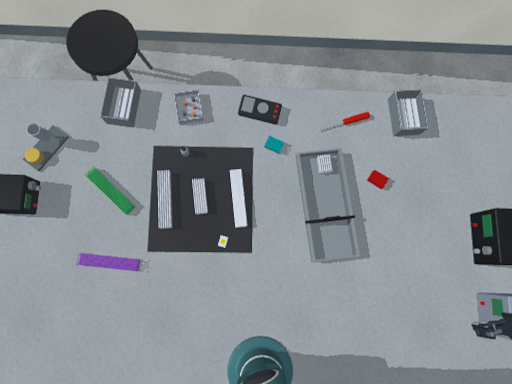

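View pics/side1.png

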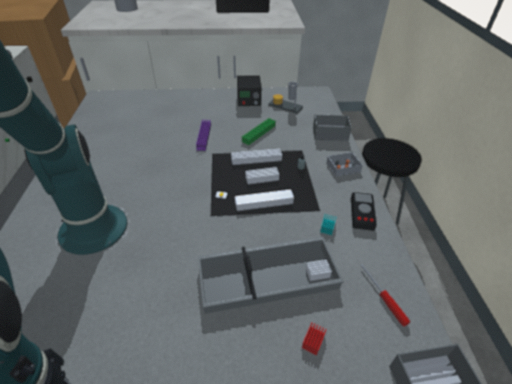

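Top view: tote round (330,205), divider at (330,219), short sink (323,163), long finned sink on the mat at (164,199); the plain tube is at (238,198) and the 120 mm sink at (200,196). The side view agrees. Moving above the near end of the tote for a closer look.

Emit:
{"method": "arm_command", "body": {"moves": "0.5 -0.4 0 0 0 0.11 1; 1 -0.81 0 0 0 0.22 1; 1 -0.81 0 0 0 0.22 1"}}

```text
clock: 0.72
tool_pos: [0.2614, -0.5279, 0.2316]
orientation: [-0.001, 0.997, 0.075, 0.001]
wrist_force: [-0.3, -0.9, -0.3]
gripper_width: 0.032
grasp_force: 0.0
```

Emit:
{"method": "arm_command", "body": {"moves": "0.36 -0.42 0 0 0 0 1; 0.73 -0.85 0 0 0 0 1"}}

```text
clock: 0.98
tool_pos: [0.3056, -0.4561, 0.2314]
orientation: [0.0, 0.998, 0.07, -0.0]
wrist_force: [0.4, -0.0, -0.2]
gripper_width: 0.0003
grasp_force: 0.0
```

Emit:
{"method": "arm_command", "body": {"moves": "0.36 -0.42 0 0 0 0 1; 0.73 -0.85 0 0 0 0 1"}}

```text
clock: 1.23
tool_pos: [0.3542, -0.3801, 0.2315]
orientation: [0.0, 0.997, 0.071, 0.0]
wrist_force: [0.6, 0.3, -0.1]
gripper_width: -0.0
grasp_force: 0.0
```

Emit:
{"method": "arm_command", "body": {"moves": "0.36 -0.42 0 0 0 0 1; 0.73 -0.85 0 0 0 0 1"}}

```text
clock: 1.48
tool_pos: [0.4026, -0.3046, 0.2316]
orientation: [0.001, 0.997, 0.071, 0.0]
wrist_force: [0.1, -0.3, -0.2]
gripper_width: 0.0003
grasp_force: 0.0
```

Emit:
{"method": "arm_command", "body": {"moves": "0.36 -0.42 0 0 0 0 1; 0.73 -0.85 0 0 0 0 1; 0.73 -0.85 0 0 0 0 1; 0.73 -0.85 0 0 0 0 1"}}

```text
clock: 1.98
tool_pos: [0.4499, -0.2302, 0.2313]
orientation: [0.0, 0.997, 0.071, -0.0]
wrist_force: [0.2, -0.8, -0.1]
gripper_width: 0.0002
grasp_force: 0.0
```

Run:
```python
from h import *
st=env.get_state();print(st['clock'],st['tool_pos'],st['orientation'],st['wrist_force'])
s=snap('wrist','w1');print(s['intrinsics'],s['world_from_camera'])
for n,z in [('tote',.045),('divider_tab',.09),('divider',.051),('short_sink_mid',.036)]:
    for r in env.regions_of('wrist',n): print(n,round(r['p'],2),r['bbox'],rect(s,r['region'],z))
```

```text
1.975 [ 0.4499263  -0.23015714  0.23126132] [ 3.24867127e-04  9.97477738e-01  7.09790845e-02 -1.63144106e-04] [ 0.24842536 -0.77538668 -0.10954836]
[[316.04453227   0.         257.75358354]
 [  0.         316.04453227 193.26370439]
 [  0.           0.           1.        ]] [[ 1.42194330e-01  9.42367838e-01  3.02859093e-01  5.28021489e-01]
 [-9.89838754e-01  1.35412048e-01  4.33914643e-02 -2.17957008e-01]
 [-1.20049613e-04 -3.05951687e-01  9.52047032e-01  3.74797984e-01]
 [ 0.00000000e+00  0.00000000e+00  0.00000000e+00  1.00000000e+00]]
tote 0.72 [173.2, 0.0, 178.1, 241.1] ((0.48623088002204895, -0.22611838579177856), (0.24499979615211487, 0.17210061848163605), 8.17318344116211)
divider_tab 0.82 [175.7, 117.0, 169.4, 16.5] ((0.4995466470718384, -0.22357213497161865), (0.013936398550868034, 0.15134936571121216), 8.17536449432373)
short_sink_mid 0.92 [429.1, 0.3, 70.7, 32.2] ((0.6241116523742676, -0.40160587430000305), (0.026300592347979546, 0.064923956990242), 8.173185348510742)
```

View pics/w1.png

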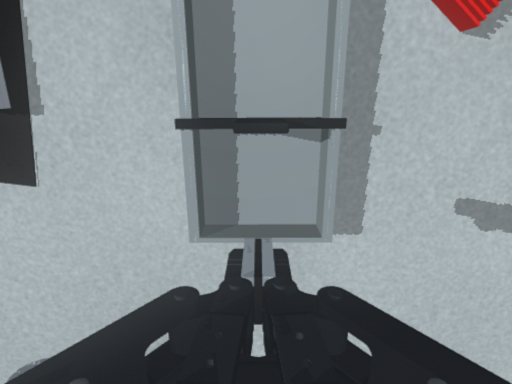

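Wrist view: near end of the rim runs (190,241)–(334,241), divider bar (176,123)–(346,123), tab about (261,128); tote axis well aligned with the tool.

Run:
```python
from h import *
s=snap('wrist')
P=lambda u,v,z:ray(s,u,v,z)[:2]
a,b=P(190,241.5,.045),P(333,241.5,.045); c,d=P(173,0,.045),P(352,0,.045)
e,f=P(176,123.5,.051),P(346,123.5,.051); g=P(261,133,.051)
for p,q in((a,b),(c,d),(e,f)):print(p,q,np.linalg.norm(p-q),(p+q)/2)
u=(c+d-a-b)/2;u/=np.linalg.norm(u);print('ang',np.degrees(np.arctan2(u[1],u[0])),'edge ang',np.degrees(np.arctan2(*(a-b)[::-1]))-90)
o=(a+b)/2+.191*u;v=np.array([-u[1],u[0]]);print('tote',o,'div',(( e+f)/2-o)@u)
t=env.get_state()['tool_pos'][:2]-o;print('tcp in tote',t@u,t@v)
```

```text
[ 0.35405676 -0.16366842] [ 0.37734166 -0.32682005] 0.16480485534986403 [ 0.36569921 -0.24524423]
[ 0.59604962 -0.12964925] [ 0.61915138 -0.29198681] 0.16397309104224947 [ 0.6076005  -0.21081803]
[ 0.48610653 -0.14075879] [ 0.51020346 -0.30986694] 0.17081636249859442 [ 0.498155   -0.22531287]
ang 8.099662165180638 edge ang 8.122365797198839
tote [ 0.55479389 -0.21833321] div -0.05705728912993937
tcp in tote -0.1055600172506983 0.0034216916645798535
```

Emit:
{"method": "arm_command", "body": {"moves": "0 0 0.5 0 0 0 1; 0 0 1 0 0 0 1"}}

```text
clock: 2.52
tool_pos: [0.4505, -0.2297, 0.1509]
orientation: [0.001, 0.997, 0.071, 0.001]
wrist_force: [-0.4, -0.7, 0.6]
gripper_width: -0.0001
grasp_force: 0.0
```

Emit:
{"method": "arm_command", "body": {"moves": "0 0.04 0.5 0 0 0 1; 0 0.04 1 0 0 0 1; 0 0.04 1 0 0 0 1"}}

```text
clock: 2.9
tool_pos: [0.4484, -0.2315, 0.0689]
orientation: [-0.002, 0.997, 0.071, -0.003]
wrist_force: [0.7, 0.1, -0.1]
gripper_width: 0.0004
grasp_force: 0.0
```

Emit:
{"method": "arm_command", "body": {"moves": "0 0 0.1 0 0 0 1; 0.2 0 0.1 0 0 0 1; 0.4 0 0.1 0 0 0 1; 0.6 0 0.1 0 0 0 1; 0.8 0 0.1 0 0 0 1; 0.8 0 0.1 0 0 0 1"}}

```text
clock: 3.65
tool_pos: [0.516, -0.2223, 0.0633]
orientation: [0.0, 0.997, 0.072, 0.001]
wrist_force: [0.4, -0.1, -0.4]
gripper_width: 0.0001
grasp_force: 0.0
```

Run:
```python
from h import *
st=env.get_state();print(st['clock'],st['tool_pos'],st['wrist_force'])
s=snap('wrist','w2')
for r in env.regions_of('wrist','divider_tab'): print(round(r['p'],2),r['bbox'],rect(s,r['region'],.051))
```

```text
3.65 [ 0.51603556 -0.22229249  0.06333521] [ 0.41031917 -0.0964475  -0.40044498]
0.85 [95.9, 182.9, 329.4, 72.9] ((0.5285678505897522, -0.22032131254673004), (0.04150179401040077, 0.17290546000003815), 8.330745697021484)
```

View pics/w2.png

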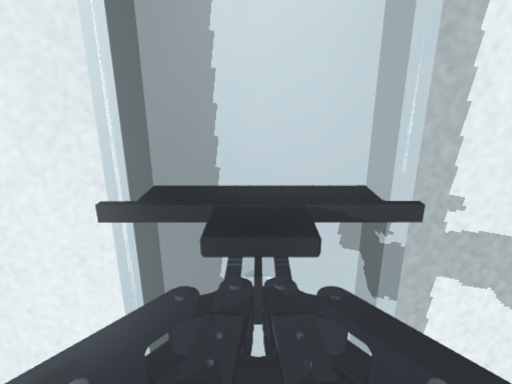

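The fingers are against the tab (tab top (260,245), bar row ~211). Continue pushing about 78 mm, back off and rise for a check.

Emit:
{"method": "arm_command", "body": {"moves": "0.2 0 0 0 0 0 1; 0.4 0 0 0 0 0 1; 0.6 0 0 0 0 0 1; 0.8 0 0 0 0 0 1; 0.9 0 0 0 0 0 1; 0.96 0 0 0 0 0 1; 0.96 0 0 0 0 0 1; 0.5 0 0 0 0 0 1; 0.4 0 0 0 0 0 1"}}

```text
clock: 4.88
tool_pos: [0.5442, -0.2193, 0.0637]
orientation: [0.0, 0.998, 0.071, -0.0]
wrist_force: [0.4, 0.1, 0.2]
gripper_width: -0.0002
grasp_force: 0.0
```

Emit:
{"method": "arm_command", "body": {"moves": "0 0 -0.7 0 0 0 1; 0 0 -1 0 0 0 1"}}

```text
clock: 5.12
tool_pos: [0.5481, -0.2188, 0.1468]
orientation: [0.001, 0.997, 0.071, 0.003]
wrist_force: [0.6, -0.1, -0.2]
gripper_width: -0.0002
grasp_force: 0.0
```

Emit:
{"method": "arm_command", "body": {"moves": "-0.5 0 -0.7 0 0 0 1; -0.5 0 -1 0 0 0 1; -0.5 0 -1 0 0 0 1; -0.5 0 -1 0 0 0 1"}}

```text
clock: 5.62
tool_pos: [0.5064, -0.2238, 0.223]
orientation: [-0.0, 0.997, 0.072, 0.0]
wrist_force: [-0.0, -0.1, 0.3]
gripper_width: 0.0001
grasp_force: 0.0
```

Run:
```python
from h import *
st=env.get_state();print(st['clock'],st['tool_pos'],st['orientation'])
s=snap('wrist','w3')
for n,z in(('divider_tab',.051),('short_sink_mid',.036),('tote',.045)):
  for r in env.regions_of('wrist',n): print(n,round(r['p'],2),r['bbox'],rect(s,r['region'],z))
```

```text
5.625 [ 0.50639792 -0.22382018  0.22302032] [-1.94358374e-05  9.97432379e-01  7.16141565e-02  2.46976200e-04]
divider_tab 0.67 [165.4, 57.4, 186.6, 16.5] ((0.6087654829025269, -0.20829911530017853), (0.01377283874899149, 0.17259320616722107), 8.241419792175293)
short_sink_mid 0.93 [418.4, 12.3, 83.8, 76.7] ((0.6483856439590454, -0.3971792757511139), (0.06689109653234482, 0.05149805173277855), 58.442848205566406)
short_sink_mid 0.63 [255.9, 0.0, 44.3, 0.8] ((0.6647182106971741, -0.216678187251091), (0.003236648626625538, 0.03676823899149895), 8.23279094696045)
tote 0.86 [165.9, 0.8, 186.7, 288.5] ((0.5131818056106567, -0.22205409407615662), (0.30034565925598145, 0.1761900931596756), 8.232855796813965)
```

View pics/w3.png

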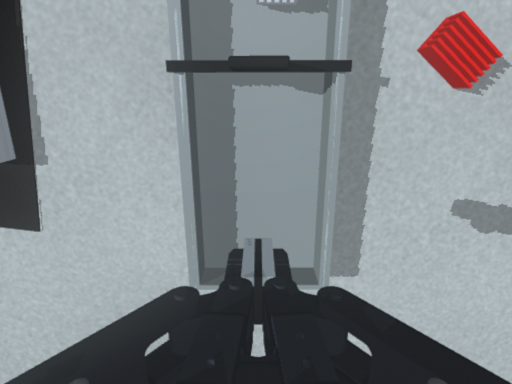

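Divider bar now at row 66, i.e. tote x ≈ +0.05; the short sink shows at (277,0), untouched at ≈ 0.11. Now on to the long sink.

Emit:
{"method": "arm_command", "body": {"moves": "0.08 -0.5 0 0 0 0 -1; 0.17 -1 0 0 0 0 -1"}}

```text
clock: 6.08
tool_pos: [0.508, -0.1422, 0.2223]
orientation: [-0.0, 0.997, 0.071, -0.001]
wrist_force: [0.6, 0.3, 0.3]
gripper_width: 0.0361
grasp_force: 0.0
```

Emit:
{"method": "arm_command", "body": {"moves": "0 -0.5 0 0 0 0 -1; 0 -1 0 0 0 0 -1"}}

```text
clock: 6.32
tool_pos: [0.4964, -0.0623, 0.2225]
orientation: [-0.0, 0.997, 0.072, -0.001]
wrist_force: [-0.2, 0.6, -0.1]
gripper_width: 0.0726
grasp_force: 0.0
```

Emit:
{"method": "arm_command", "body": {"moves": "0 -0.5 0 0 0 0 -1; 0 -1 0 0 0 0 -1"}}

```text
clock: 6.58
tool_pos: [0.485, 0.0168, 0.2226]
orientation: [-0.0, 0.997, 0.072, -0.001]
wrist_force: [0.2, -0.4, -0.1]
gripper_width: 0.0857
grasp_force: 0.0
```

Emit:
{"method": "arm_command", "body": {"moves": "0 -0.5 0 0 0 0 -1; 0 -1 0 0 0 0 -1"}}

```text
clock: 6.82
tool_pos: [0.4735, 0.0959, 0.2226]
orientation: [-0.0, 0.997, 0.071, -0.001]
wrist_force: [0.4, 0.2, 0.6]
gripper_width: 0.0855
grasp_force: 0.0
```

Emit:
{"method": "arm_command", "body": {"moves": "0 -0.5 0 0 0 0 -1; 0 -1 0 0 0 0 -1"}}

```text
clock: 7.08
tool_pos: [0.4622, 0.1751, 0.2226]
orientation: [0.0, 0.997, 0.071, -0.0]
wrist_force: [0.0, 0.3, -0.9]
gripper_width: 0.0854
grasp_force: 0.0
```

Emit:
{"method": "arm_command", "body": {"moves": "0 -0.5 0 0 0 0 -1; 0 -1 0 0 0 0 -1"}}

```text
clock: 7.32
tool_pos: [0.4507, 0.2542, 0.2225]
orientation: [0.0, 0.997, 0.071, -0.001]
wrist_force: [0.1, -0.3, -0.1]
gripper_width: 0.0857
grasp_force: 0.0
```

Emit:
{"method": "arm_command", "body": {"moves": "0 -0.5 0 0 0 0.07 -1; 0 -1 0 0 0 0.07 -1; 0 -1 0 0 0 0.07 -1; 0 -1 0 0 0 0.07 -1"}}

```text
clock: 7.82
tool_pos: [0.4397, 0.3315, 0.2224]
orientation: [0.001, 0.999, 0.044, -0.001]
wrist_force: [-0.1, 0.1, 0.4]
gripper_width: 0.0859
grasp_force: 0.0
```

Run:
```python
from h import *
st=env.get_state();print(st['clock'],st['tool_pos'],st['orientation'])
s=snap('wrist','w4')
for n,z in(('long_sink_mid',.032),):
  for r in env.regions_of('wrist',n): print(n,round(r['p'],2),r['bbox'],rect(s,r['region'],z))
```

```text
7.825 [0.43968098 0.33147572 0.22236384] [ 6.20313629e-04  9.99030877e-01  4.40049922e-02 -6.94151827e-04]
long_sink_mid 0.84 [1.4, 202.5, 180.1, 68.9] ((0.34311091899871826, 0.5168005228042603), (0.20481106638908386, 0.05458713322877884), 85.5293960571289)
long_sink_mid 0.78 [21.5, 0.0, 135.2, 100.1] ((0.5534587502479553, 0.5029220581054688), (0.12742307782173157, 0.046618297696113586), 48.56513595581055)
long_sink_mid 0.56 [232.1, 3.5, 41.7, 149.8] ((0.5276219248771667, 0.34376344084739685), (0.14219333231449127, 0.042123716324567795), 5.262204647064209)
```

View pics/w4.png

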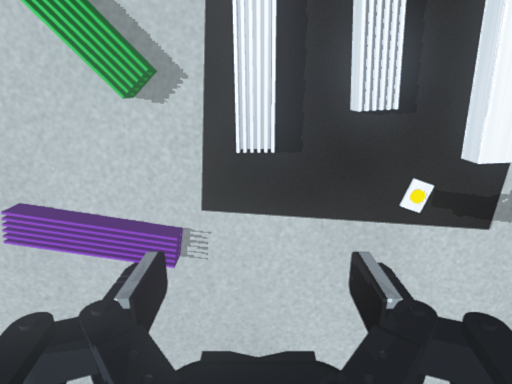

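Wrist view: long sink's near end at (256,153), aligned with the tool; green and purple decoys lie left. Near end ⇒ centre (0.556, 0.346), agreeing with the top view. Grasping.

Emit:
{"method": "arm_command", "body": {"moves": "0.5 0 0.4 0 0 0 -1; 1 -0.06 0.8 0 0 0 -1; 1 -0.06 0.8 0 0 0 -1"}}

```text
clock: 8.3
tool_pos: [0.5206, 0.3406, 0.1553]
orientation: [0.002, 0.999, 0.041, -0.002]
wrist_force: [0.1, 0.0, -0.9]
gripper_width: 0.0853
grasp_force: 0.0
```

Emit:
{"method": "arm_command", "body": {"moves": "0.47 0 0.3 0 0 0 -1; 0.47 0 0.9 0 0 0 -1; 0.47 0 0.9 0 0 0 -1"}}

```text
clock: 8.68
tool_pos: [0.554, 0.3448, 0.0845]
orientation: [0.002, 0.999, 0.044, -0.003]
wrist_force: [-0.9, 0.2, 0.7]
gripper_width: 0.0855
grasp_force: 0.0
```

Emit:
{"method": "arm_command", "body": {"moves": "0 0 0.5 0 0 0 -1; 0 0 0.8 0 0 0 -1; 0 0 1 0 0 0 -1; 0 0 1 0 0 0 -1; 0 0 1 0 0 0 -1"}}

```text
clock: 9.3
tool_pos: [0.5572, 0.3478, 0.0084]
orientation: [-0.0, 0.999, 0.044, 0.001]
wrist_force: [0.4, -0.4, -0.0]
gripper_width: 0.0854
grasp_force: 0.0
```

Close, then lift a little.

Emit:
{"method": "arm_command", "body": {"moves": "0 0 0.03 0 0 0 1; 0 0 0.03 0 0 0 1; 0 0 0.03 0 0 0 1; 0 0 0.03 0 0 0 1; 0 0 0.03 0 0 0 1; 0 0 0.03 0 0 0 1; 0 0 0.03 0 0 0 1; 0 0 0.03 0 0 0 1"}}

```text
clock: 10.3
tool_pos: [0.557, 0.3471, 0.0054]
orientation: [0.0, 0.999, 0.044, 0.0]
wrist_force: [-0.1, -1.8, 5.4]
gripper_width: 0.0392
grasp_force: 63.7
```

Emit:
{"method": "arm_command", "body": {"moves": "0 0 -0.2 0 0 0 1; 0 0 -0.5 0 0 0 1; 0 0 -0.9 0 0 0 1; 0 0 -0.9 0 0 0 1"}}

```text
clock: 10.8
tool_pos: [0.5584, 0.3489, 0.0807]
orientation: [-0.002, 0.999, 0.044, 0.003]
wrist_force: [-0.0, 0.5, -3.3]
gripper_width: 0.0389
grasp_force: 62.9
```

Emit:
{"method": "arm_command", "body": {"moves": "0 0 -0.3 0 0 0 1; 0 0 -0.7 0 0 0 1; 0 0 -0.9 0 0 0 1; 0 0 -0.9 0 0 0 1"}}

```text
clock: 11.3
tool_pos: [0.5568, 0.3474, 0.1494]
orientation: [-0.0, 0.999, 0.044, 0.001]
wrist_force: [1.0, 0.0, -4.6]
gripper_width: 0.0391
grasp_force: 62.8
```

Run:
```python
from h import *
st=env.get_state();print(st['clock'],st['tool_pos'],st['orientation'],st['wrist_force'],st['gripper_width'],st['grasp_force'])
s=snap('wrist','w5');a=snap('side')
cv2.imwrite('pics/c5.png',cv2.resize(np.hstack([s['color'],a['color']])[:,:,::-1],(800,300)))
for r in env.regions_of('wrist','long_sink_mid'): print(round(r['p'],2),r['bbox'])
```

```text
11.3 [0.55684023 0.34742886 0.14939391] [-3.25136651e-04  9.99033729e-01  4.39437139e-02  6.72113087e-04] [ 0.97451548  0.00886406 -4.63553901] 0.039132181567849186 62.84003019332886
0.93 [3.3, 61.8, 148.9, 173.3]
0.86 [0.8, 322.6, 156.1, 61.4]
0.75 [196.4, 25.8, 119.5, 332.9]
```

View pics/c5.png

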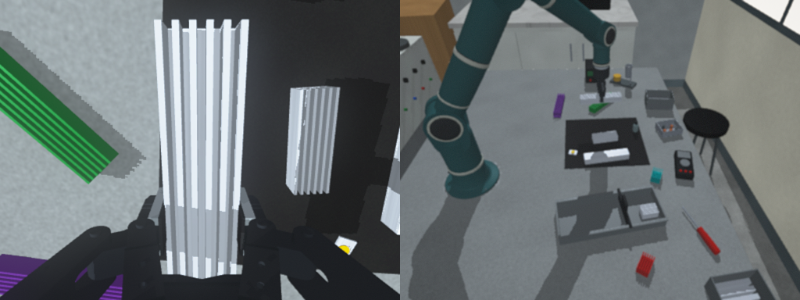

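Grip is firm (63 N at 39 mm); sink centred and level, long end at (262,26) in the wrist image. Carrying to the tote.

Emit:
{"method": "arm_command", "body": {"moves": "-0.07 0.35 0 0 0 -0.035 1; -0.14 0.7 0 0 0 -0.07 1; -0.2 1 0 0 0 -0.07 1; -0.2 1 0 0 0 -0.07 1"}}

```text
clock: 11.95
tool_pos: [0.5474, 0.2629, 0.1473]
orientation: [0.001, 0.998, 0.07, -0.001]
wrist_force: [1.1, 1.0, -3.9]
gripper_width: 0.0393
grasp_force: 62.7
```

Emit:
{"method": "arm_command", "body": {"moves": "-0.13 0.5 0 0 0 0 1; -0.26 1 0 0 0 0 1"}}

```text
clock: 12.2
tool_pos: [0.5378, 0.1843, 0.148]
orientation: [-0.0, 0.997, 0.073, -0.001]
wrist_force: [0.9, -0.8, -3.1]
gripper_width: 0.0387
grasp_force: 62.7
```

Emit:
{"method": "arm_command", "body": {"moves": "-0.13 0.5 0 0 0 0 1; -0.26 1 0 0 0 0 1"}}

```text
clock: 12.45
tool_pos: [0.5289, 0.1016, 0.1482]
orientation: [-0.0, 0.997, 0.072, -0.0]
wrist_force: [0.7, -0.3, -3.1]
gripper_width: 0.039
grasp_force: 62.7
```

Emit:
{"method": "arm_command", "body": {"moves": "-0.13 0.5 0 0 0 0 1; -0.26 1 0 0 0 0 1"}}

```text
clock: 12.7
tool_pos: [0.5199, 0.0194, 0.1484]
orientation: [-0.0, 0.997, 0.072, -0.0]
wrist_force: [-0.2, 0.7, -3.8]
gripper_width: 0.0388
grasp_force: 62.7
```

Emit:
{"method": "arm_command", "body": {"moves": "-0.13 0.5 0 0 0 0 1; -0.26 1 0 0 0 0 1"}}

```text
clock: 12.95
tool_pos: [0.5109, -0.0627, 0.1484]
orientation: [-0.0, 0.997, 0.072, -0.0]
wrist_force: [0.6, -0.6, -3.0]
gripper_width: 0.039
grasp_force: 62.7
```

Emit:
{"method": "arm_command", "body": {"moves": "-0.13 0.5 0 0 0 0 1; -0.26 1 0 0 0 0 1"}}

```text
clock: 13.2
tool_pos: [0.5018, -0.1449, 0.1484]
orientation: [-0.0, 0.997, 0.072, -0.0]
wrist_force: [0.5, 0.1, -3.5]
gripper_width: 0.0393
grasp_force: 62.7
```

Emit:
{"method": "arm_command", "body": {"moves": "-0.13 0.5 0 0 0 0 1; -0.26 0.8 0 0 0 0 1; -0.26 1 0 0 0 0 1; -0.26 1 0 0 0 0 1; -0.26 1 0 0 0 0 1"}}

```text
clock: 13.82
tool_pos: [0.4931, -0.2249, 0.1487]
orientation: [-0.001, 0.997, 0.073, 0.0]
wrist_force: [-0.2, 0.3, -3.7]
gripper_width: 0.0392
grasp_force: 62.7
```

Run:
```python
from h import *
st=env.get_state();print(st['clock'],st['tool_pos'],st['orientation'],st['wrist_force'],st['gripper_width'],st['grasp_force'])
s=snap('wrist','w6')
```

```text
13.825 [ 0.49307857 -0.22489642  0.14867873] [-5.64666323e-04  9.97364445e-01  7.25523475e-02  3.19911680e-05] [-0.15364894  0.32242718 -3.73755126] 0.03915698310707826 62.72340416908264
```

View pics/w6.png

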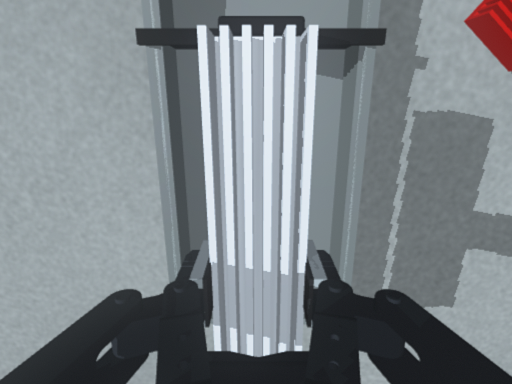

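Sink hangs centred over the compartment (far end row 26, bar (136–386, 37), clearance ≈12 mm to the divider, ≈20 mm at the other end). Lowering.

Emit:
{"method": "arm_command", "body": {"moves": "-0.05 0 0.3 0 0 0 1; -0.05 0.02 0.6 0 0 0 1; -0.05 0.02 0.85 0 0 0 1; -0.05 0.02 1 0 0 0 1; -0.05 0.02 1 0 0 0 1"}}

```text
clock: 14.5
tool_pos: [0.4886, -0.2279, 0.0683]
orientation: [-0.001, 0.997, 0.072, -0.001]
wrist_force: [0.7, 0.7, -4.0]
gripper_width: 0.039
grasp_force: 62.7
```

Emit:
{"method": "arm_command", "body": {"moves": "0 0 0.2 0 0 0 1; 0 0 0.4 0 0 0 1; 0 0 0.55 0 0 0 1; 0 0 0.65 0 0 0 1; 0 0 0.69 0 0 0 1; 0 0 0.69 0 0 0 1; 0 0 0.69 0 0 0 1"}}

```text
clock: 15.38
tool_pos: [0.4891, -0.2291, 0.0141]
orientation: [0.0, 0.997, 0.071, 0.0]
wrist_force: [0.4, 0.1, -3.0]
gripper_width: 0.0389
grasp_force: 62.9
```

Emit:
{"method": "arm_command", "body": {"moves": "0 0 0.02 0 0 0 1; 0 0 0.04 0 0 0 1; 0 0 0.05 0 0 0 1; 0 0 0.06 0 0 0 1; 0 0 0.06 0 0 0 1"}}

```text
clock: 16.0
tool_pos: [0.4887, -0.2289, 0.0094]
orientation: [0.0, 0.997, 0.071, -0.0]
wrist_force: [-2.4, 1.0, 4.8]
gripper_width: 0.039
grasp_force: 63.5
```

Contact with the floor felt (+8 N change). Release and rise.

Emit:
{"method": "arm_command", "body": {"moves": "0 0 0 0 0 0 -0.3; 0 0 0 0 0 0 -0.3; 0 0 0 0 0 0 -0.3; 0 0 0 0 0 0 -0.3; 0 0 0 0 0 0 -0.3; 0 0 0 0 0 0 -0.3"}}

```text
clock: 16.75
tool_pos: [0.4888, -0.2289, 0.0088]
orientation: [0.0, 0.997, 0.071, 0.0]
wrist_force: [0.2, -0.3, -0.2]
gripper_width: 0.0554
grasp_force: 0.0
```

Emit:
{"method": "arm_command", "body": {"moves": "0 0 -0.2 0 0 0 -0.3; 0 0 -0.5 0 0 0 -0.3; 0 0 -1 0 0 0 -0.3"}}

```text
clock: 17.12
tool_pos: [0.4881, -0.2286, 0.0898]
orientation: [-0.0, 0.997, 0.071, -0.001]
wrist_force: [-0.2, 0.1, 0.6]
gripper_width: 0.0553
grasp_force: 0.0
```

Emit:
{"method": "arm_command", "body": {"moves": "0 0 -0.5 0 0 0 -0.3; 0 0 -1 0 0 0 -0.3; 0 0 -1 0 0 0 -0.3"}}

```text
clock: 17.5
tool_pos: [0.4909, -0.2297, 0.1733]
orientation: [0.002, 0.997, 0.071, 0.003]
wrist_force: [-0.1, -0.1, -0.5]
gripper_width: 0.0556
grasp_force: 0.0
```

Emit:
{"method": "arm_command", "body": {"moves": "-0.5 0 -0.5 0 0 0 -0.3; -1 0 -0.5 0 0 0 -0.3; -1 0 -0.5 0 0 0 -0.3; -1 0 -0.5 0 0 0 -0.3"}}

```text
clock: 18.0
tool_pos: [0.4099, -0.2402, 0.209]
orientation: [0.0, 0.997, 0.071, 0.0]
wrist_force: [-0.8, -0.4, -0.2]
gripper_width: 0.0555
grasp_force: 0.0
```

Run:
```python
from h import *
st=env.get_state();print(st['clock'],st['tool_pos'],st['wrist_force'],st['gripper_width'])
s=snap('wrist','w7')
for n,z in(('long_sink_mid',.036),('divider_tab',.051),('short_sink_mid',.036)):
  for r in env.regions_of('wrist',n): print(n,round(r['p'],2),r['bbox'],rect(s,r['region'],z))
s=snap('top','top7')
for r in env.regions_of('top','short_sink_mid'): print(r['bbox'],rect(s,r['region'],.036))
```

```text
18.0 [ 0.40991694 -0.24017265  0.20898306] [-0.77062471 -0.41234218 -0.15162006] 0.05554860943707924
long_sink_mid 0.91 [235.9, 0.3, 45.9, 192.1] ((0.47763240337371826, -0.22944575548171997), (0.17491164803504944, 0.04091324657201767), 8.318989753723145)
[316.3, 154.4, 17.2, 18.5] ((0.6971766352653503, -0.21077705919742584), (0.06594642251729965, 0.05219467356801033), 7.062129497528076)
[365.7, 171.7, 20.7, 17.2] ((0.6474927663803101, -0.40116751194000244), (0.0593666210770607, 0.04730791226029396), 58.107540130615234)
[265.3, 138.3, 19.4, 13.7] ((0.7614602446556091, -0.03225334733724594), (0.06374911218881607, 0.05320219323039055), 65.56527709960938)
```

View pics/w7.png

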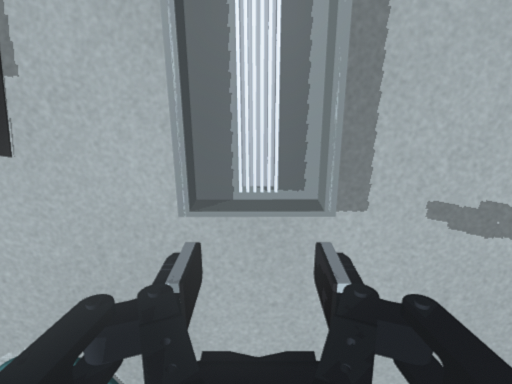

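The long sink lies flat and lengthwise, with its near end at (258,192). The end wall is at row ~205, and the short sink hasn't moved. Handing in.

```bash
python3 -c "
from workcell import env
print(env.close_job())"
```

```text
the job is handed in; nothing more can be done
None
```

The job is handed in at about 18 s on the robot's clock; no verdict came back. By my measurements the divider stands about 50 mm past the tote's centre, the long heat sink lies flat, fins up and lengthwise in the longer compartment, and the short one has not moved.

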